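Close up the pack to the row, then read its low label

TASK

Slide the tall pack, label side still facing you, along the worktop until its side is flush against the heavy low carton next to it, without shifting that carton. Then pick up the barcode reader and, holding it clear of the worktop, point its beam from in front at the middle of the pack's label from a hand's breadth away (window 5 to 11 cm from the label), hold it still there for a full second, and stand the reader back upright on its foot, letting go only once it is down. Do not tip anything over and leave the other things where they are.

Things in the scene. Friction and masses are not known exactly. Their poses are not given: they have to be found in the camera images.
- pack: Tall brown carton, 101 (x, depth) x 70.5 (y) x 86 mm, 0.2 to 0.4 kg, loose, standing 30 to 70 mm to one side (left or right) of the low carton. Origin: centre of underside. Its -x face, roughly towards the robot, bears the white label. One y side goes flush to the carton: push from the far side (a finger in the gap stays in it), low down: pushed high it tips. It slides at 1 to 3 N.
- label (a point): Aiming point at the middle of the white label on the pack's -x face: 51 mm in front of the pack's origin and 36 mm above the worktop. Axes as the pack's.
- carton: Low brown carton, 77 (x) x 106 (y) x 61 mm, heavy (1.2 to 1.6 kg), loose beside the pack; must not shift: it slides from about 5.5 N up. Origin: centre of underside, -x roughly towards the robot. With the pack flush against it the two origins are 88 mm apart along the carton's y and both face the same way.
- reader: Black and yellow pistol-shaped barcode reader, 62 x 120 x 117 mm, 0.22 kg, upright on its flat foot (y -10 to +60 mm). Origin: under the foot; z up; nose along -y, at first pointing away from the robot (+x) within 30 deg. Head 56 mm wide in x, y -46 to 31, z 70 to 116 mm: grip it across x near y -5, z 93. The foot hangs low: to sight a low label dip the nose 33 to 45 deg. Trigger fixed, not used.
- window (a point): Middle of the red front window of the reader, at (0, -56, 106) mm in the reader's frame. z is the beam: it leaves along (0, -0.970, 0.242) in the reader's frame, so 14 degrees above level while the reader stands; x is the reader's x; y points up out of the head.
- tensioner: Grey cast tensioner housing, 82 x 95 x 61 mm, a bystander on the other side from the reader. Origin: centre of its underside.
- tub: White tub with a blue lid, 68 mm across, 53 mm high, a bystander. Origin: centre of its underside.
- mount: Black round rubber mount with a stud, 68 mm across, 58 mm high, a bystander. Origin: centre of its underside.
Things that resemble listed ones, but are neither listed nor needed, are in the scene too. There is more than one size of the reader; the one meant has the size given above. What is shaped like the pack but turquoise is not meant.

How it is judged:
By the outcome, as a careful person would: the job done as asked, in the order asked, and still so for the second after the job is handed in, with the robot touching nothing.
It also fails if it takes over 70 s, if anything falls off the work surface, if the arm or the gripper's body presses on something with over 40 N, if the wrist force passes 120 N, or if a joint passes its speed limit or range.

ROBOT

A 6-joint arm with a two-finger parallel gripper is mounted at the origin on a cart in front of the work surface, level with it; the furniture and walls round the work are solid. World frame = base frame: x ahead of the robot, y to its left, z up, the work surface at z = 0. Lengths are in m, angles in rad, forces in N, time in s.
With the tool pointing down it reaches from about 0.35 to 0.85 m from the base axis. Payload 8.1 kg.
Tool frame: the origin (TCP) lies midway between the tips of the shut fingers; the grasp point (between the pads) lies 19 mm behind it (r.tcp_to_grasp is the distance from the TCP to the grasp point, in m); z points along the fingers, y is the line along which they close (so a half turn about z gives the same grasp; the last joint's range is limited). The gripper opens to 85 mm and grips with 20 to 120 N. Pads are 22 mm wide; open, the fingers measure 114 mm over their backs; the gripper's body (76 mm by 85 mm) begins 54 mm behind the grasp point. The pads swing forward as they close: fully open they stand 13 mm farther back than shut.
Start: joints at [1.075, 0.13, 1.488, -0, 1.523, -0.085], TCP at [0.24, 0.55, 0.231] pointing down, gripper open.
Joint ranges: [-2.96, 2.96], [-0.89, 2.26], [0.02, 2.5], [-1.34, 4.48], [0, 2.73], [-2.66, 2.66]. Speed limits (rad/s): [2.39, 2.39, 2.79, 3.14, 3.14, 3.14].

INTERFACE

Orientations are given as a 3x3 rotation matrix whose columns are the frame's x, y, z axes.
In Python, from station import r gives the robot as it stands.
- The arm moves only by the tool jog_arm, never from a script. Its argument "deltas" is a list that holds one entry, the list of rows, each a list of 7 numbers: the closure, from -1 (fully open) to 1 (shut), then the shift along the tool's x, y, z in units of 25 mm (1.0 is 25 mm), then the turn, a rotation vector about the tool's x, y, z in units of 4 degrees (1.0 is 4 degrees). In form: [[[grip, tx, ty, tz, rx, ry, rz], ...]]. A call has 1 to 12 rows; each row shifts and turns the commanded pose from where the row before left it, along the tool's axes as they then stand; what a row does not reach is not made up. A row lasts 1/10 s, in which the tool goes at most 50 mm and 8.59 degrees, less where a joint would pass 70% of its speed; a pose out of reach is approached as far as the arm can. A call with a number of a shift or a turn outside -1 to 1 is refused whole. A call with a gripper value outside its range is refused whole. The fingers move at their own pace and stop on an object; "force" is the grip in N (left out, the last holds). Time passes only in rows, so rows that do not move let the fingers close. It gives the time, the measured TCP pose, the force, the opening and the grip force at its end, in the units of the state.
- r.get_state(): the state, without advancing time (a new reading comes with each control period).
- r.grab_frame(name): name is "scene" or "top"; returns the picture (480x640x3 uint8, red, green, blue); there is no depth.
- r.get_calibration(name): a dict with "fx", "fy", "cx", "cy" (pixels), "R" (3x3) and "t" (3): a world point X has camera coordinates R X + t. Camera axes: x right, y down, z forward; pixel columns grow to the right and rows downward; lengths in m; the calibration is good to about 2 mm. A picture is of the moment at which its call begins. get_calibration takes no time and is no camera call.
- r.hand_in(): hands the job in; it is judged then, once.
The state is a dict: "time_s": time; "joint_pos": joint angles; "qd": joint speeds; "joint_torque": joint torques, N m; "tcp_pos": TCP position; "eef_rot": TCP orientation; "force": force on the tool from outside, world axes, zero at the start; "ft_torque": the same for the moment, N m; "opening": finger opening in m; "grip_force": force on a finger pad.
Only numpy, scipy, OpenCV 4.12 (cv2) and the standard library are available. Lean on these libraries where they do the work, as an engineer would, in place of code of your own. Each camera call takes 0.05 s, during which the arm holds its last target. There are 200 camera calls.

## Working session

There is one attempt and no reset: what is moved stays moved. The work goes in short steps, Python scripts to look and compute and a tool call to move; the robot and the scene stay as the last step left them, time stands still between calls to the robot, and variables do not carry over. Pictures are saved under pics/ and viewed, at most 10 in all, crops included, and the job is handed in when it is done.

Besides the shell and the picture viewer there is one more tool, called after "Emit:" as name([rows], argument=value, ...), one row to a line, values as JSON. jog_arm: Moves the arm, as the interface text tells. Shifts and turns lie within -1 to 1; 1 stands for 25 mm of shift or 4 degrees of turn. Its arguments: {"type":"object","properties":{"deltas":{"type":"array"},"force":{"type":"number"}},"required":["deltas"]}

```bash
mkdir -p pics; ls
python3 - <<'E'
from station import r
import cv2,numpy as np
for n in("scene","top"):
    im=r.grab_frame(n); cv2.imwrite(f"pics/{n}0.png",im[:,:,::-1]); c=r.get_calibration(n); print(n,{k:np.round(v,3).tolist() for k,v in c.items()})
s=r.get_state();print(s['time_s'],s['tcp_pos'],np.round(s['eef_rot'],3).tolist(),s['opening'],s['force'],r.tcp_to_grasp)
E
```

```text
pics
scene {'fx': 447.863, 'fy': 447.863, 'cx': 320.081, 'cy': 237.829, 'R': [[0.777, -0.629, 0.014], [-0.455, -0.578, -0.677], [0.434, 0.52, -0.735]], 't': [-0.428, 0.315, 0.768]}
top {'fx': 462.79, 'fy': 462.79, 'cx': 317.929, 'cy': 236.146, 'R': [[-0.007, -1.0, 0.019], [-0.98, 0.003, -0.198], [0.198, -0.02, -0.98]], 't': [-0.006, 0.561, 0.974]}
0.1 [0.23935669 0.54964491 0.2303389 ] [[-0.917, 0.399, -0.001], [0.399, 0.917, -0.002], [0.0, -0.002, -1.0]] 0.08564990408168732 [-0.06185562 -0.42782165  0.6991807 ] 0.0187
```

View pics/scene0.png

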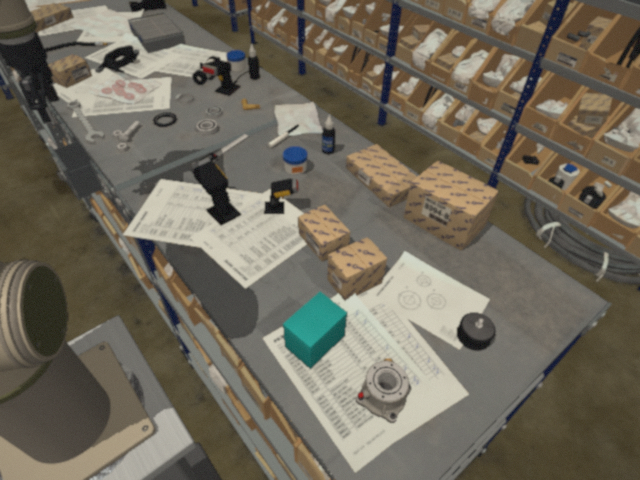

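View pics/top0.png

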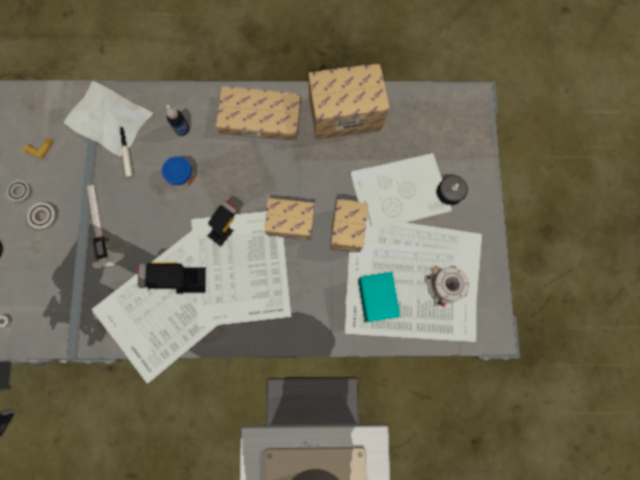

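The scene shows two reader-like things: a big black one at (213,185) and a small black/yellow one at (280,195). A third, red/black, is at (215,72). The pack candidates are the carton at (357,265), the turquoise box at (316,328) and the low carton at (325,230). I'll check sizes and look closer.

```bash
cat > h.py <<'E'
from station import r
import cv2,numpy as np
def proj(n,X):
    c=r.get_calibration(n);p=np.array(c['R'])@np.array(X,float)+c['t'];return np.round([c['fx']*p[0]/p[2]+c['cx'],c['fy']*p[1]/p[2]+c['cy']],1)
def unproj(n,uv,z):
    c=r.get_calibration(n);R=np.array(c['R']);d=R.T@np.array([(uv[0]-c['cx'])/c['fx'],(uv[1]-c['cy'])/c['fy'],1]);o=-R.T@np.array(c['t'])
    return np.round(o+d*(z-o[2])/d[2],4)
E
python3 - <<'E'
from h import *
s=r.get_state()
for n in("scene","top"): print(n,proj(n,s['tcp_pos']),proj(n,s['tcp_pos']+np.array([0,0,.2])))
a=cv2.imread("pics/scene0.png")[150:310,180:400];b=cv2.imread("pics/top0.png")[190:330,125:415]
a=cv2.resize(a,None,fx=3.6,fy=3.6,interpolation=cv2.INTER_CUBIC);b=cv2.resize(b,None,fx=2.75,fy=2.75,interpolation=cv2.INTER_CUBIC)
cv2.imwrite("pics/sc.png",a);cv2.imwrite("pics/tc.png",b)
E
```

```text
scene [ 54.9 116.7] [10.1 23.4]
top [ -8.3 402.5] [-114.1  426.9]
```

View pics/sc.png

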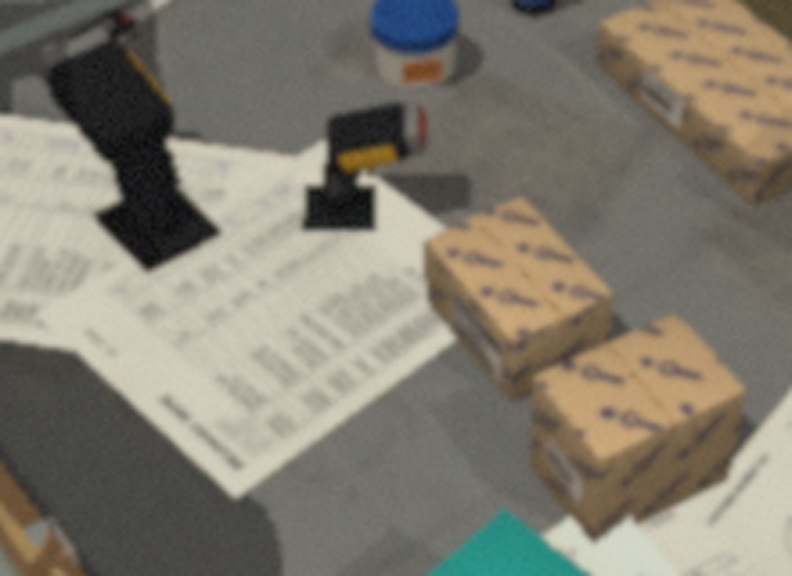

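View pics/tc.png

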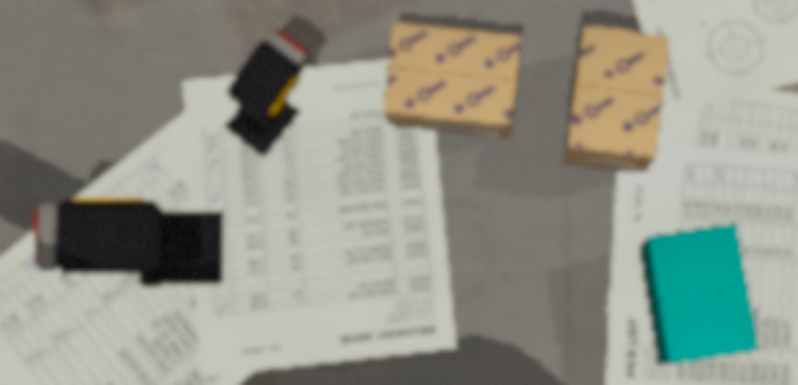

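```bash
cat > fit.py <<'E'
from h import *
from scipy.optimize import least_squares
S=lambda p:("scene",np.array(p)/3.6+[180,150]); T=lambda p:("top",np.array(p)/2.75+[125,190])
def fit(obs,x0):
    def res(q):
        c,s=np.cos(q[2]),np.sin(q[2]);R=np.array([[c,-s,0],[s,c,0],[0,0,1]]);o=[]
        for (n,uv),m in obs:
            o+=list(proj_(n,R@(np.array(m)*1.)+[q[0],q[1],0])-uv)
        return o
    f=least_squares(res,x0,loss='soft_l1');return f.x,np.round(f.fun,1)
def proj_(n,X):
    c=r.get_calibration(n);p=np.array(c['R'])@X+c['t'];return np.array([c['fx']*p[0]/p[2]+c['cx'],c['fy']*p[1]/p[2]+c['cy']])
def box(dx,dy,h,sc,tp):
    m=[(-dx/2,dy/2,h),(dx/2,dy/2,h),(dx/2,-dy/2,h),(-dx/2,-dy/2,h)]
    return [(S(p),k) for p,k in zip(sc,m)]+[(T(p),k) for p,k in zip(tp,m)]
E
python3 - <<'E'
from fit import *
print(fit(box(.077,.106,.061,[(425,240),(518,197),(612,295),(515,350)],[(387,118),(392,22),(522,30),(513,127)]),[.55,0,0]))
print(fit(box(.101,.0705,.086,[(532,383),(675,315),(745,387),(600,460)],[(567,153),(585,22),(668,35),(655,160)])+[(S((597,537)),(-.0505,-.03525,0))],[.55,-.1,0]))
g=lambda *a:[unproj(n,uv,0)[:2].tolist() for n,uv in a]
print("small foot top",g(T((228,125)),T((263,152)),T((297,110))))
print("small foot scene",g(S((305,228)),S((375,228)),S((375,183))))
print("big foot top",g(T((145,282)),T((222,282)),T((220,213))))
print("big foot scene",g(S((148,270)),S((217,232)),S((97,213))))
print("3rd foot scene",g(("scene",(228,94)),("scene",(238,85)),("scene",(215,88))))
for nm,t,s in(("small nose",T((295,42)),S((412,105))),("big nose",T((38,235)),S((125,25)))):
    print(nm,[(z,unproj(*t,z)[:2].tolist(),unproj(*s,z)[:2].tolist()) for z in(.06,.08,.11,.14,.17,.2)])
E
```

```text
(array([ 0.60287874,  0.05288899, -0.07777883]), array([-1.6,  0.3,  0.1, -0.5,  1.2, -0.6, -0.2, -1.5, -0.8, -0.6,  0.6,
        0.8,  0.4,  1.4,  1.1, -0.4]))
(array([ 0.58360298, -0.0792036 , -0.12764187]), array([-0.6, -2.1, -0.3, -1.7,  0.5, -0. , -0.2, -0. ,  0.6, -2. , -0.7,
        0.8,  1. , -0.1,  1.1, -0.5, -1.8,  3.6]))
small foot top [[0.5742, 0.2475], [0.5508, 0.217], [0.5871, 0.1894]]
small foot scene [[0.5499, 0.2183], [0.5881, 0.1883], [0.6151, 0.2256]]
big foot top [[0.4416, 0.3106], [0.4413, 0.2471], [0.499, 0.2511]]
big foot scene [[0.4437, 0.25], [0.4999, 0.2526], [0.4443, 0.3204]]
3rd foot scene [[0.7769, 0.7706], [0.8353, 0.8013], [0.7624, 0.8317]]
small nose [(0.06, [0.6308, 0.1827], [0.6459, 0.2199]), (0.08, [0.6254, 0.1793], [0.632, 0.2003]), (0.11, [0.6172, 0.1742], [0.6112, 0.1711]), (0.14, [0.609, 0.169], [0.5903, 0.1418]), (0.17, [0.6009, 0.1639], [0.5695, 0.1126]), (0.2, [0.5927, 0.1588], [0.5487, 0.0833])]
big nose [(0.06, [0.4741, 0.3794], [0.5353, 0.4208]), (0.08, [0.4718, 0.3721], [0.5244, 0.3957]), (0.11, [0.4683, 0.3611], [0.5082, 0.3581]), (0.14, [0.4648, 0.3501], [0.4919, 0.3206]), (0.17, [0.4613, 0.3392], [0.4757, 0.283]), (0.2, [0.4578, 0.3282], [0.4594, 0.2454])]
```

Run:
```python
from fit import *
def wire(im,n,off,k,pos,yaw,sc,col):
    # yaw = nose heading; reader -y -> heading
    a=yaw+np.pi/2;R=np.array([[np.cos(a),-np.sin(a),0],[np.sin(a),np.cos(a),0],[0,0,1]])
    def P(m): return tuple(int(v) for v in (proj_(n,R@(np.array(m)*sc/1000)+[*pos,0])-off+.5)*k)
    f=[(-31,-10,0),(31,-10,0),(31,60,0),(-31,60,0)];t=[(-28,-46,116),(28,-46,116),(28,31,116),(-28,31,116)];b=[(x,y,70) for x,y,_ in t]
    for q in(f,t): cv2.polylines(im,[np.array([P(m) for m in q])],True,col,1)
    for u,v in zip(t,b): cv2.line(im,P(u),P(v),col,1)
    cv2.circle(im,P((0,-56,106)),3,(0,0,255),-1)
def panel(n,x,y,w,h,k,arg):
    im=cv2.imread(f"pics/{n}0.png")[y:y+h,x:x+w];im=cv2.resize(im,None,fx=k,fy=k,interpolation=cv2.INTER_CUBIC)
    im=cv2.convertScaleAbs(im,alpha=1.6,beta=15)
    for a in arg: wire(im,n,np.array([x,y]),k,*a)
    return im
sm=[((.585,.205),np.radians(-35),1,(0,255,0)),((.585,.213),np.radians(-35),.7,(255,0,255))]
bg=[((.472,.305),np.radians(90),1,(0,255,0))]
A=np.hstack([panel("scene",250,165,60,60,6.6,sm),panel("scene",185,145,60,60,6.6,bg)])
B=np.hstack([panel("top",190,190,60,60,6.6,sm),panel("top",135,245,75,60,5.28,bg)[:396,:396] if 0 else cv2.resize(panel("top",135,245,75,75,5.28,bg),(396,396))])
o=np.vstack([A,B]);o=cv2.resize(o,(792,int(o.shape[0]*792/o.shape[1])));o=cv2.resize(o,(600,600));cv2.imwrite("pics/ov.png",o)
```

```text
(no output)
```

View pics/ov.png

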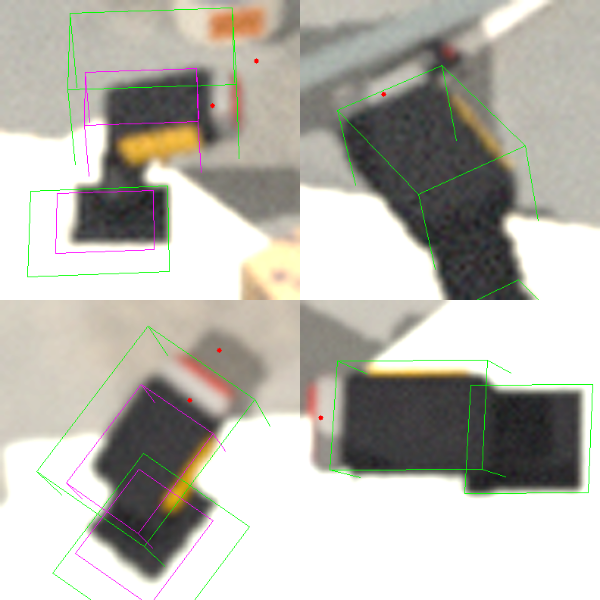

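Reader choice:

| Candidate | Top-view pixel | Result |
|---|---|---|
| Large reader | (172,278) | The full-size wireframe fits in both views |
| Small reader | (222,222) | Only about 0.68 of the given size |
| Third reader | scene (215,72) | Out of reach |

I choose the large one, because the task says the size decides. The pack is the brown box at top (350,225), not the turquoise one. It has to slide about 45 mm in +y. I'll push with both fingertips spread along its side.

Emit:
jog_arm([
  [[-0.2, -0.986, -0.853, 0, 0, 0, 0], [-0.2, -0.986, -0.853, 0, 0, 0, 0], [-0.2, -0.986, -0.853, 0, 0, 0, 0], [-0.2, -0.986, -0.853, 0, 0, 0, 0], [-0.2, -0.986, -0.853, 0, 0, 0, 0], [-0.2, -0.986, -0.853, 0, 0, 0, 0], [-0.2, -0.986, -0.853, 0, 0, 0, 0], [-0.2, -0.986, -0.853, 0, 0, 0, 0], [-0.2, -0.986, -0.853, 0, 0, 0, 0], [-0.2, -0.986, -0.853, 0, 0, 0, 0], [-0.2, -0.986, -0.853, 0, 0, 0, 0], [-0.2, -0.986, -0.853, 0, 0, 0, 0]],
])

```text
time_s: 1.3
tcp_pos: [0.4087, 0.196, 0.231]
eef_rot: [[-0.917, 0.399, -0.0], [0.399, 0.917, -0.0], [0.0, -0.0, -1.0]]
force: [0.7, -0.1, 0.7]
opening: 0.0511
grip_force: 0.0
```

Emit:
jog_arm([
  [[-0.2, -0.986, -0.853, 0.2, 0, 0, 0], [-0.2, -0.986, -0.853, 0.2, 0, 0, 0], [-0.2, -0.986, -0.853, 0.2, 0, 0, 0], [-0.2, -0.986, -0.853, 0.2, 0, 0, 0], [-0.2, -0.986, -0.853, 0.2, 0, 0, 0], [-0.2, -0.986, -0.853, 0.2, 0, 0, 0], [-0.2, -0.986, -0.853, 0.2, 0, 0, 0], [-0.2, -0.986, -0.853, 0.2, 0, 0, 0], [-0.2, -0.986, -0.853, 0.2, 0, 0, 0], [-0.2, -0.986, -0.853, 0.2, 0, 0, 0], [-0.2, -0.986, -0.853, 0.2, 0, 0, 0], [-0.2, -0.986, -0.853, 0.2, 0, 0, 0]],
])

```text
time_s: 2.5
tcp_pos: [0.5777, -0.1566, 0.1705]
eef_rot: [[-0.917, 0.399, -0.001], [0.399, 0.917, 0.0], [0.001, -0.0, -1.0]]
force: [1.0, 0.0, 0.8]
opening: 0.0507
grip_force: 0.0
```

Emit:
jog_arm([
  [[-0.2, 0, 0, 0, 0, 0, 1], [-0.2, 0, 0, 0, 0, 0, 1], [-0.2, 0, 0, 0, 0, 0, 1], [-0.2, 0, 0, 0, 0, 0, 1], [-0.2, 0, 0, 0, 0, 0, 1], [-0.2, 0, 0, 0, 0, 0, 1], [-0.2, 0, 0, 0, 0, 0, 1], [-0.2, 0, 0, 0, 0, 0, 1], [-0.2, 0, 0, 0, 0, 0, 1]],
])

```text
time_s: 3.4
tcp_pos: [0.5772, -0.1552, 0.1706]
eef_rot: [[-0.505, 0.863, -0.001], [0.863, 0.505, 0.0], [0.001, -0.001, -1.0]]
force: [-0.3, -0.2, -0.1]
opening: 0.0512
grip_force: 0.0
```

Emit:
jog_arm([
  [[-0.2, 0, 0, 0, 0, 0, 1], [-0.2, 0, 0, 0, 0, 0, 1], [-0.2, 0, 0, 0, 0, 0, 1], [-0.2, 0, 0, 0, 0, 0, 1], [-0.2, 0, 0, 0, 0, 0, 1], [-0.2, 0, 0, 0, 0, 0, 1], [-0.2, 0, 0, 0, 0, 0, 1], [-0.2, 0, 0, 0, 0, 0, 1], [-0.2, 0, 0, 0, 0, 0, 0.75], [-0.2, 0, 0, 0, 0, 0, 0]],
])

```text
time_s: 4.4
tcp_pos: [0.5773, -0.1553, 0.1707]
eef_rot: [[0.08, 0.997, -0.001], [0.997, -0.08, 0.0], [0.0, -0.001, -1.0]]
force: [-0.6, -0.7, 0.6]
opening: 0.0514
grip_force: 0.0
```

```bash
cat >> h.py <<'E'
from scipy.spatial.transform import Rotation as Ro
def rz(a): return np.array([[np.cos(a),-np.sin(a),0],[np.sin(a),np.cos(a),0],[0,0,1]])
def to(pos,R=None):
    s=r.get_state();E=np.array(s['eef_rot']);print("t",round(s['time_s'],2),"tcp",np.round(s['tcp_pos'],4),"open",round(s['opening'],4),"F",np.round(s['force'],2))
    print("shift units (tool axes now)",np.round(E.T@(np.array(pos)-s['tcp_pos'])/.025,2), "turn units",np.round(Ro.from_matrix(E.T@R).as_rotvec(degrees=True)/4,2) if R is not None else "")
E
python3 - <<'E'
from fit import *
a=-.0778
# tool y along carton +x, z down -> tool x = y cross z
y=rz(a)[:,0];z=np.array([0,0,-1.]);R=np.c_[np.cross(y,z),y,z]
to([.5777,-.1557,.022],R);print(np.round(r.get_state()['eef_rot'],3).tolist())
E
```

```text
t 4.4 tcp [ 0.5773 -0.1553  0.1707] open 0.0514 F [-0.62 -0.69  0.57]
shift units (tool axes now) [-0.02  0.02  5.95] turn units [-0.01 -0.   -0.03]
[[0.08, 0.997, -0.001], [0.997, -0.08, 0.0], [0.0, -0.001, -1.0]]
```

Emit:
jog_arm([
  [[-0.2, 0, 0, 1, 0, 0, 0], [-0.2, 0, 0, 1, 0, 0, 0], [-0.2, 0, 0, 1, 0, 0, 0], [-0.2, 0, 0, 1, 0, 0, 0], [-0.2, 0, 0, 1, 0, 0, 0], [-0.2, 0, 0, 0.95, 0, 0, 0], [-0.2, 0.5, 0, 0, 0, 0, 0], [-0.2, 0.3, 0, 0, 0, 0, 0], [-0.2, 0, 0, 0, 0, 0, 0]],
])

```text
time_s: 5.3
tcp_pos: [0.5804, -0.1342, 0.0242]
eef_rot: [[0.077, 0.997, 0.002], [0.997, -0.077, -0.0], [-0.0, 0.002, -1.0]]
force: [0.2, 0.7, 0.3]
opening: 0.0511
grip_force: 0.0
```

Emit:
jog_arm([
  [[-0.2, 0.2, 0, 0, 0, 0, 0], [-0.2, 0.2, 0, 0, 0, 0, 0], [-0.2, 0.2, 0, 0, 0, 0, 0], [-0.2, 0.2, 0, 0, 0, 0, 0], [-0.2, 0.2, 0, 0, 0, 0, 0], [-0.2, 0.2, 0, 0, 0, 0, 0], [-0.2, 0.2, 0, 0, 0, 0, 0], [-0.2, 0.2, 0, 0, 0, 0, 0], [-0.2, 0.2, 0, 0, 0, 0, 0], [-0.2, 0.1, 0, 0, 0, 0, 0]],
])

```text
time_s: 6.3
tcp_pos: [0.5835, -0.0881, 0.0233]
eef_rot: [[0.079, 0.997, 0.001], [0.997, -0.079, -0.001], [-0.001, 0.001, -1.0]]
force: [-0.4, -5.9, 6.1]
opening: 0.051
grip_force: 0.0
```

Run:
```python
from h import *
print(r.get_state()['force'])
a=r.grab_frame("scene")[190:310,280:410,::-1];b=r.grab_frame("top")[180:270,250:390,::-1]
a=cv2.resize(a,None,fx=5,fy=5,interpolation=cv2.INTER_CUBIC)[:, :];b=cv2.resize(b,None,fx=4,fy=4,interpolation=cv2.INTER_CUBIC)
a=cv2.resize(a,(520,480))
h=np.zeros((480,800,3),np.uint8);b2=cv2.resize(b,None,fx=.5,fy=.5);h[:, :520]=a;h[:180,520:800]=b2
cv2.imwrite("pics/p1.png",h)
```

```text
[-0.35968595 -5.86487524  6.08291781]
```

View pics/p1.png

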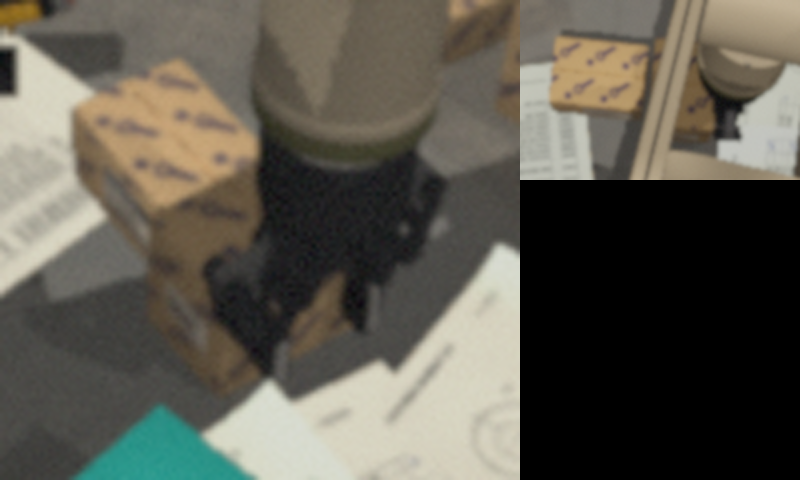

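The pack has reached the carton and the force has risen to 5.9 N. The carton corners are still at scene (299,217) and (325,204), so it hasn't moved. I'll back off and look.

Emit:
jog_arm([
  [[-0.2, -0.1, 0, 0, 0, 0, 0], [-0.2, -0.1, 0, 0, 0, 0, 0], [-0.2, -0.3, 0, 0, 0, 0, 0], [-0.2, -1, 0, 0, 0, 0, 0], [-0.2, -1, 0, -0.5, 0, 0, 0], [-0.2, -1, 0, -1, 0, 0, 0], [-0.2, -1, 0, -1, 0, 0, 0], [-0.2, -1, 0, -1, 0, 0, 0], [-0.2, 0, 0, -1, 0, 0, 0], [-0.2, 0, 0, -1, 0, 0, 0]],
])

```text
time_s: 7.4
tcp_pos: [0.5713, -0.2265, 0.1605]
eef_rot: [[0.081, 0.997, -0.001], [0.997, -0.081, 0.0], [0.0, -0.001, -1.0]]
force: [0.2, -0.7, -0.2]
opening: 0.051
grip_force: 0.0
```

Run:
```python
from h import *
a=r.grab_frame("scene")[190:310,280:410,::-1];b=r.grab_frame("top")[180:270,250:390,::-1]
a=cv2.resize(a,(390,360),interpolation=cv2.INTER_CUBIC);b=cv2.resize(b,(406,261),interpolation=cv2.INTER_CUBIC)
h=np.zeros((360,796,3),np.uint8);h[:,:390]=a;h[:261,390:]=b
cv2.imwrite("pics/p2.png",h)
```

```text
(no output)
```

View pics/p2.png

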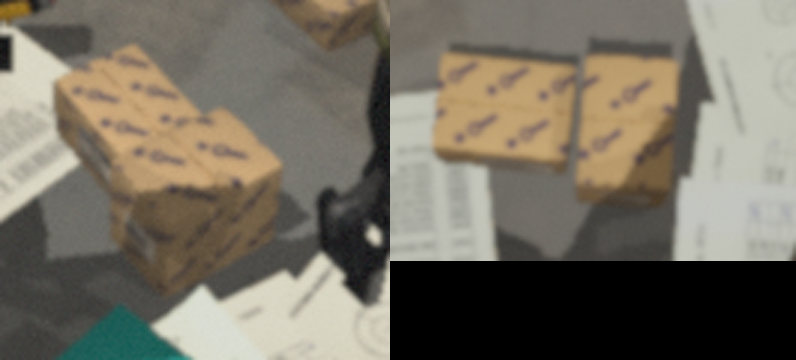

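Run:
```python
import fit
from fit import *
fit.S=lambda p:("scene",np.array(p)/3+[280,190]); fit.T=lambda p:("top",np.array(p)/2.9+[250,180])
c=fit.fit(box(.077,.106,.061,[(55,80),(132,44),(209,112),(122,192)],[(44,152),(52,54),(185,62),(175,161)]),[.6,.05,0])
p=fit.fit(box(.101,.0705,.086,[(122,185),(222,108),(282,162),(165,235)],[(188,186),(198,54),(288,60),(278,194)])+[(fit.S((165,293)),(-.0505,-.03525,0))],[.6,-.04,0])
print(c,p,sep="\n")
for a,cc in((-.078,(.603,.053)),(c[0][2],c[0][:2])):
    print(rz(a).T[:2,:2]@(p[0][:2]-cc))
```

```text
Traceback (most recent call last):
AttributeError: 'function' object has no attribute 'fit'
```

```bash
cat > m.py <<'E'
import fit as F
from h import *
F.S=lambda p:("scene",np.array(p)/3+[280,190]); F.T=lambda p:("top",np.array(p)/2.9+[250,180])
c=F.fit(F.box(.077,.106,.061,[(55,80),(132,44),(209,112),(122,192)],[(44,152),(52,54),(185,62),(175,161)]),[.6,.05,0])
x,y=.0505,.03525
p=F.fit([(F.S((282,162)),(x,-y,.086)),(F.S((165,293)),(-x,-y,0)),(F.S((270,240)),(x,-y,0)),(F.T((188,186)),(-x,y,.086)),(F.T((198,54)),(x,y,.086)),(F.T((288,60)),(x,-y,.086)),(F.T((278,194)),(-x,-y,.086))],[.6,-.04,0])
print(c,p,sep="\n")
for a,cc in((-.078,(.603,.053)),(c[0][2],c[0][:2])):
    print(rz(a).T[:2,:2]@(p[0][:2]-cc))
E
python3 m.py
```

```text
(array([ 0.60306507,  0.05463728, -0.08216039]), array([-2.2, -0.2, -0.3, -0.9,  1. ,  3.6,  1.6, -8.8, -1.1, -0.3, -0.5,
        0. ,  0.7,  1. ,  1.4,  0.3]))
(array([ 0.58552584, -0.03866058, -0.0756727 ]), array([ 0.3,  0.3, -1.2,  2.8,  0.3, -0.1, -0.8, -0.4, -0.9,  0. ,  0.1,
        0.2,  0.9, -0.8]))
[-0.01027875 -0.09274349]
[-0.0098233  -0.09442255]
```

The pack is upright with a gap of about 5 mm left. The upward force suggests it was beginning to tip because I pushed too high. I'll tilt the tool 24° so the tips can push lower while the body stays clear.

Emit:
jog_arm([
  [[-0.2, 0, 0, 0, 0, 1, 0], [-0.2, 0, 0, 0, 0, 1, 0], [-0.2, 0, 0, 0, 0, 1, 0], [-0.2, 0, 0, 0, 0, 1, 0], [-0.2, 0, 0, 0, 0, 1, 0], [-0.2, 0, 0, 0, 0, 1, 0], [-0.2, 0, 0, 0, 0, 0, 0]],
])

```text
time_s: 8.2
tcp_pos: [0.5706, -0.2263, 0.1574]
eef_rot: [[0.076, 0.997, 0.03], [0.909, -0.082, 0.408], [0.41, -0.003, -0.912]]
force: [-0.8, -0.1, -1.1]
opening: 0.0511
grip_force: 0.0
```

Run:
```python
from h import *
to([.5755,-.1707,.008]);E=np.array(r.get_state()['eef_rot']);print(np.round(E,3).tolist())
print("per 25mm along carton y:",np.round(E.T@[-np.sin(-.078),np.cos(-.078),0],3))
to([.5798,-.1157,.008])
```

```text
t 8.2 tcp [ 0.5706 -0.2263  0.1574] open 0.0511 F [-0.77 -0.06 -1.07]
shift units (tool axes now) [-0.41  0.03  6.37] turn units 
[[0.076, 0.997, 0.03], [0.909, -0.082, 0.408], [0.41, -0.003, -0.912]]
per 25mm along carton y: [ 0.912 -0.004  0.41 ]
t 8.2 tcp [ 0.5706 -0.2263  0.1574] open 0.0511 F [-0.77 -0.06 -1.07]
shift units (tool axes now) [1.6  0.03 7.27] turn units
```

Emit:
jog_arm([
  [[-0.2, -0.06, 0, 0.95, 0, 0, 0], [-0.2, -0.06, 0, 0.95, 0, 0, 0], [-0.2, -0.06, 0, 0.95, 0, 0, 0], [-0.2, -0.06, 0, 0.95, 0, 0, 0], [-0.2, -0.06, 0, 0.95, 0, 0, 0], [-0.2, -0.06, 0, 0.95, 0, 0, 0], [-0.2, -0.05, 0.03, 0.67, 0, 0, 0], [-0.2, 0, 0, 0, 0, 0, 0]],
])

```text
time_s: 9.0
tcp_pos: [0.5752, -0.1677, 0.0075]
eef_rot: [[0.073, 0.997, 0.027], [0.91, -0.078, 0.407], [0.408, -0.005, -0.913]]
force: [-0.4, 0.8, 1.0]
opening: 0.0513
grip_force: 0.0
```

Emit:
jog_arm([
  [[-0.2, 0.73, 0, 0.33, 0, 0, 0], [-0.2, 0.73, 0, 0.33, 0, 0, 0], [-0.2, 0.73, 0, 0.33, 0, 0, 0], [-0.2, 0.5, 0, 0.22, 0, 0, 0], [-0.2, 0, 0, 0, 0, 0, 0]],
])

```text
time_s: 9.5
tcp_pos: [0.5831, -0.0939, 0.0106]
eef_rot: [[0.07, 0.997, 0.031], [0.911, -0.076, 0.406], [0.407, 0.0, -0.913]]
force: [-1.1, 0.3, -0.5]
opening: 0.0513
grip_force: 0.0
```

Emit:
jog_arm([
  [[-0.2, 0.05, 0, 0.02, 0, 0, 0], [-0.2, 0.05, 0, 0.02, 0, 0, 0], [-0.2, 0.05, 0, 0.025, 0, 0, 0], [-0.2, 0.05, 0, 0.025, 0, 0, 0]],
])

```text
time_s: 9.9
tcp_pos: [0.5835, -0.0915, 0.0101]
eef_rot: [[0.073, 0.997, 0.033], [0.911, -0.08, 0.405], [0.407, 0.0, -0.914]]
force: [-0.7, -0.0, -0.2]
opening: 0.0511
grip_force: 0.0
```

Emit:
jog_arm([
  [[-0.2, 0.05, 0, 0.025, 0, 0, 0], [-0.2, 0.05, 0, 0.025, 0, 0, 0], [-0.2, 0.05, 0, 0.025, 0, 0, 0], [-0.2, 0.05, 0, 0.025, 0, 0, 0]],
])

```text
time_s: 10.3
tcp_pos: [0.5839, -0.0854, 0.0098]
eef_rot: [[0.072, 0.997, 0.032], [0.911, -0.079, 0.405], [0.407, 0.0, -0.914]]
force: [0.2, 0.2, -0.2]
opening: 0.0509
grip_force: 0.0
```

Emit:
jog_arm([
  [[-0.2, 0.05, 0, 0.025, 0, 0, 0], [-0.2, 0.05, 0, 0.025, 0, 0, 0], [-0.2, 0, 0, 0, 0, 0, 0]],
])

```text
time_s: 10.6
tcp_pos: [0.5841, -0.0824, 0.0097]
eef_rot: [[0.072, 0.997, 0.032], [0.911, -0.079, 0.406], [0.407, -0.0, -0.914]]
force: [-0.7, -0.9, -0.0]
opening: 0.051
grip_force: 0.0
```

Emit:
jog_arm([
  [[-0.2, 0.05, 0, 0.02, 0, 0, 0], [-0.2, 0.05, 0, 0.02, 0, 0, 0]],
])

```text
time_s: 10.8
tcp_pos: [0.5844, -0.0803, 0.0098]
eef_rot: [[0.072, 0.997, 0.032], [0.911, -0.079, 0.405], [0.406, 0.0, -0.914]]
force: [-0.2, -1.3, 0.1]
opening: 0.0514
grip_force: 0.9
```

Emit:
jog_arm([
  [[-0.2, 0.05, 0, 0.02, 0, 0, 0]],
])

```text
time_s: 10.9
tcp_pos: [0.5844, -0.0788, 0.0098]
eef_rot: [[0.072, 0.997, 0.032], [0.911, -0.079, 0.405], [0.406, 0.0, -0.914]]
force: [-0.6, -0.6, -0.9]
opening: 0.0513
grip_force: 0.8
```

Emit:
jog_arm([
  [[-0.2, 0.05, 0, 0.02, 0, 0, 0]],
])

```text
time_s: 11.0
tcp_pos: [0.5845, -0.0773, 0.0099]
eef_rot: [[0.072, 0.997, 0.032], [0.911, -0.079, 0.405], [0.407, 0.0, -0.914]]
force: [1.3, -0.8, -0.6]
opening: 0.0515
grip_force: 0.7
```

Emit:
jog_arm([
  [[-0.2, 0.04, 0, 0.018, 0, 0, 0]],
])

```text
time_s: 11.1
tcp_pos: [0.5846, -0.0761, 0.0098]
eef_rot: [[0.072, 0.997, 0.032], [0.911, -0.079, 0.405], [0.407, -0.0, -0.914]]
force: [-0.6, -2.4, -0.7]
opening: 0.051
grip_force: 1.4
```

Emit:
jog_arm([
  [[-0.2, 0.04, 0, 0.018, 0, 0, 0]],
])

```text
time_s: 11.2
tcp_pos: [0.5845, -0.0757, 0.0098]
eef_rot: [[0.072, 0.997, 0.032], [0.911, -0.079, 0.404], [0.406, -0.0, -0.914]]
force: [-2.4, -7.2, -0.1]
opening: 0.0511
grip_force: 3.5
```

Force jumped to 7.2 N, so the pack is flush. Back off now.

Emit:
jog_arm([
  [[-0.2, -0.2, 0, -0.09, 0, 0, 0], [-0.2, -0.9, 0, -0.4, 0, 0, 0], [-0.2, -0.9, 0, -0.4, 0, 0, 0], [-0.2, -0.9, 0, -0.4, 0, 0, 0], [-0.2, -0.5, 0, -1, 0, 0, 0], [-0.2, 0, 0, -1, 0, -1, 0], [-0.2, 0, 0, -1, 0, -1, 0], [-0.2, 0, 0, -1, 0, -1, 0], [-0.2, 0, 0, -1, 0, -1, 0], [-0.2, 0, 0, -1, 0, -1, 0], [-0.2, 0, 0, -1, 0, -1, 0], [-1, 0, 0, 0, 0, 0, 0]],
])

```text
time_s: 12.4
tcp_pos: [0.5766, -0.2113, 0.1775]
eef_rot: [[0.077, 0.997, 0.007], [0.997, -0.077, -0.004], [-0.004, 0.008, -1.0]]
force: [0.5, 0.2, 0.5]
opening: 0.0641
grip_force: 0.0
```

Run:
```python
from h import *
to([0,0,0])
a=r.grab_frame("scene")[190:310,280:410,::-1];b=r.grab_frame("top")[180:270,250:390,::-1]
a=cv2.resize(a,(390,360),interpolation=cv2.INTER_CUBIC);b=cv2.resize(b,(406,261),interpolation=cv2.INTER_CUBIC)
h=np.zeros((360,796,3),np.uint8);h[:,:390]=a;h[:261,390:]=b
cv2.imwrite("pics/p3.png",cv2.convertScaleAbs(h,alpha=1.5))
```

```text
t 12.4 tcp [ 0.5766 -0.2113  0.1775] open 0.0641 F [0.5  0.19 0.49]
shift units (tool axes now) [  6.68 -23.7    6.9 ] turn units
```

View pics/p3.png

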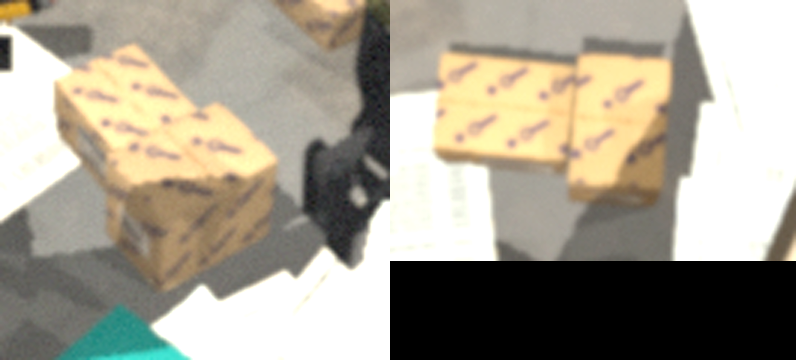

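The gap is closed and the carton corners are unchanged (top (268,199), (265,232)). The pack is at about (0.586, -0.033), yaw -4.4°. Next, the reader.

Emit:
jog_arm([
  [[-1, 0.93, -0.26, -0.1, 0, 0, 0], [-1, 0.93, -0.26, -0.1, 0, 0, 0], [-1, 0.93, -0.26, -0.1, 0, 0, 0], [-1, 0.93, -0.26, -0.1, 0, 0, 0], [-1, 0.93, -0.26, -0.1, 0, 0, 0], [-1, 0.93, -0.26, -0.1, 0, 0, 0], [-1, 0.93, -0.26, -0.1, 0, 0, 0], [-1, 0.93, -0.26, -0.1, 0, 0, 0], [-1, 0.93, -0.26, -0.1, 0, 0, 0], [-1, 0.93, -0.26, -0.1, 0, 0, 0], [-1, 0.93, -0.26, 0, 0, 0, 0]],
])

```text
time_s: 13.6
tcp_pos: [0.5218, 0.0495, 0.1955]
eef_rot: [[0.08, 0.997, -0.003], [0.997, -0.08, 0.001], [0.001, -0.003, -1.0]]
force: [0.3, -0.3, -0.2]
opening: 0.0858
grip_force: 0.0
```

Emit:
jog_arm([
  [[-1, 0.93, -0.26, 0, 0, 0, 0], [-1, 0.93, -0.26, 0, 0, 0, 0], [-1, 0.93, -0.26, 0, 0, 0, 0], [-1, 0.93, -0.26, 0, 0, 0, 0], [-1, 0.93, -0.26, 0, 0, 0, 0], [-1, 0.93, -0.26, 0, 0, 0, 0], [-1, 0.93, -0.26, 0, 0, 0, 0], [-1, 0.93, -0.26, 0, 0, 0, 0], [-1, 0.93, -0.26, 0, 0, 0, 0], [-1, 0.93, -0.26, 0, 0, 0, 0], [-1, 0.9, -0.2, 0, 0, 0, -1], [-1, 0, 0, 0, 0, 0, -0.1]],
])

```text
time_s: 14.8
tcp_pos: [0.4719, 0.3102, 0.195]
eef_rot: [[-0.001, 1.0, -0.004], [1.0, 0.001, 0.0], [0.0, -0.004, -1.0]]
force: [-0.4, -0.9, -1.2]
opening: 0.0855
grip_force: 0.0
```

Run:
```python
from h import *
R=np.array([[0,1,0],[1,0,0],[0,0,-1.]])
to([.472,.312,.072],R)
im=r.grab_frame("scene")[100:260,130:330,::-1];im=cv2.resize(im,(800,640),interpolation=cv2.INTER_CUBIC)[:600]
cv2.imwrite("pics/p4.png",cv2.convertScaleAbs(im,alpha=1.6,beta=10))
print(proj("scene",[.472,.312,.116]),proj("scene",[.472,.363,.106]))
```

```text
t 14.8 tcp [0.4719 0.3102 0.195 ] open 0.0855 F [-0.36 -0.92 -1.24]
shift units (tool axes now) [0.07 0.03 4.92] turn units [-0.06 -0.    0.02]
[210.7 170.2] [200.8 162.9]
```

View pics/p4.png

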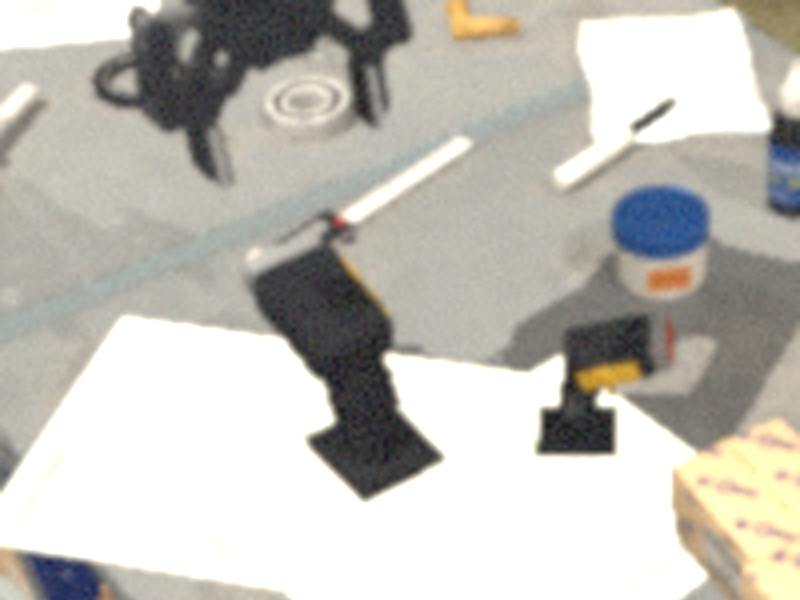

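The head's top is around (320,290) in the crop, and the grasp point projects to (323,281), so it agrees. The gripper is above the reader, so descend and grip.

Emit:
jog_arm([
  [[-1, 0.07, 0.03, 0.92, 0, 0, 0], [-1, 0, 0, 1, 0, 0, 0], [-1, 0, 0, 1, 0, 0, 0], [-1, 0, 0, 1, 0, 0, 0], [-1, 0, 0, 0.5, 0, 0, 0], [-1, 0, 0, 0.5, 0, 0, 0], [-1, 0, 0, 0, 0, 0, 0]],
], force=40)

```text
time_s: 15.55
tcp_pos: [0.4731, 0.3093, 0.0723]
eef_rot: [[0.003, 1.0, -0.003], [1.0, -0.003, -0.001], [-0.001, -0.003, -1.0]]
force: [-1.2, 0.1, 0.1]
opening: 0.0851
grip_force: 0.0
```

Emit:
jog_arm([
  [[0.2, 0, 0, 0, 0, 0, 0], [0.2, 0, 0, 0, 0, 0, 0], [0.2, 0, 0, 0, 0, 0, 0], [0.2, 0, 0, 0, 0, 0, 0], [0.2, 0, 0, 0, 0, 0, 0], [0.2, 0, 0, 0, 0, 0, 0]],
], force=60)

```text
time_s: 16.15
tcp_pos: [0.4748, 0.3112, 0.0759]
eef_rot: [[0.002, 1.0, 0.002], [1.0, -0.002, 0.001], [0.001, 0.002, -1.0]]
force: [-2.6, -0.1, 5.2]
opening: 0.0537
grip_force: 63.3
```

Emit:
jog_arm([
  [[0.2, 0, 0, -0.3, 0, 0, 0], [0.2, 0, 0, -0.7, 0, 0, 0], [0.2, 0, 0, -1, 0, 0, 0], [0.2, 0, 0, -1, 0, 0, 0], [0.2, 0, 0, -1, 0, 0, 0], [0.2, 0, 0, -1, 0, 0, 0], [0.2, 0, 0, 0, 0, 0, 0]],
])

```text
time_s: 16.85
tcp_pos: [0.4762, 0.3116, 0.2042]
eef_rot: [[0.002, 1.0, 0.007], [1.0, -0.002, 0.004], [0.004, 0.007, -1.0]]
force: [1.2, -0.5, -1.7]
opening: 0.0543
grip_force: 63.8
```

```bash
cat > aim.py <<'E'
from h import *
a=-.077;ex=rz(a)[:,0];ey=rz(a)[:,1];Z=np.array([0,0,1.])
label=np.array([.5862,-.0331,0])-.051*ex+.036*Z
W=np.array([.0518,0,-.030])
def aim(dip,d=.08):
    f=np.radians(dip);x=ex*np.cos(f)-Z*np.sin(f);y=-ey;R=np.c_[x,y,np.cross(x,y)]
    b=.970*R[:,0]-.242*R[:,2];b/=np.linalg.norm(b);w=label-d*b
    return w-R@W,R,w,b
def check():
    s=r.get_state();R=np.array(s['eef_rot']);w=s['tcp_pos']+R@W;b=.970*R[:,0]-.242*R[:,2];b/=np.linalg.norm(b)
    k=-((w-label)@ex)/(b@ex);h=w+k*b-label;print("window",w.round(4),"dist",round(k,4),"miss y,z mm",(h@ey*1000).round(1),(h[2]*1000).round(1))
E
python3 - <<'E'
from aim import *
for d in(0,42):
    p,R,w,b=aim(d);print(d,p.round(4),w.round(4),b.round(3))
p,R,w,b=aim(42); F=R@np.array([[.117-.0+0.0,0,0]]).T
# foot corners in tool frame: tool x=.307-y_r... (nose+), z=.0759
for yr in(-.010,.060): print("foot",(p+R@np.array([.307-yr-.3112,0,.0759])).round(4))
to(aim(0)[0],aim(0)[1]); print("label px",proj("scene",label))
for q in((648,240),(735,225),(757,345),(665,360)): print(unproj("top",np.array(q)/2.75+[125,190],.086))
E
```

```text
0 [ 0.4063 -0.0192 -0.0134] [ 0.458  -0.0232  0.0166] [ 0.967 -0.075  0.242]
42 [ 0.4065 -0.0192  0.0859] [ 0.4649 -0.0237  0.0735] [ 0.88  -0.068 -0.469]
foot [ 0.3602 -0.0157  0.0256]
foot [ 0.3083 -0.0117  0.0725]
t 16.85 tcp [0.4762 0.3116 0.2042] open 0.0543 F [ 1.22 -0.53 -1.68]
shift units (tool axes now) [-13.27  -2.82   8.64] turn units [ 0.03 -0.12 23.57]
label px [323.1 267.7]
[ 0.4652 -0.0983  0.086 ]
[ 0.4765 -0.1661  0.086 ]
[ 0.3847 -0.1794  0.086 ]
[ 0.3739 -0.1089  0.086 ]
```

Emit:
jog_arm([
  [[0.2, -0.4, -0.1, 0, 0, 0, 0], [0.2, -0.95, -0.2, 0, 0, 0, 0.3], [0.2, -0.98, -0.2, 0, 0, 0, 0], [0.2, -0.98, -0.2, 0, 0, 0, 0], [0.2, -0.98, -0.2, 0, 0, 0, 0], [0.2, -0.98, -0.2, 0, 0, 0, 0], [0.2, -0.98, -0.2, 0, 0, 0, 0], [0.2, -0.98, -0.2, 0, 0, 0, 0], [0.2, -0.98, -0.2, 0, 0, 0, 0], [0.2, -0.98, -0.2, 0, 0, 0, 0], [0.2, -0.98, -0.2, 0, 0, 0, 0], [0.2, -0.98, -0.2, 0, 0, 0, 0]],
])

```text
time_s: 18.05
tcp_pos: [0.4088, 0.0316, 0.1969]
eef_rot: [[0.023, 1.0, -0.003], [1.0, -0.023, -0.0], [-0.0, -0.003, -1.0]]
force: [0.8, -1.0, -0.8]
opening: 0.054
grip_force: 63.7
```

Emit:
jog_arm([
  [[0.2, -0.98, -0.2, 0, 0, 0, 0], [0.2, -0.98, -0.2, 0, 0, 0, 0], [0.2, 0, 0, 0, 0, 0, 0.5], [0.2, 0, 0, 0, 0, 0, 1], [0.2, 0, 0, 0, 0, 0, 1], [0.2, 0, 0, 0, 0, 0, 1], [0.2, 0, 0, 0, 0, 0, 1], [0.2, 0, 0, 0, 0, 0, 1], [0.2, 0, 0, 0, 0, 0, 1], [0.2, 0, 0, 0, 0, 0, 1], [0.2, 0, 0, 0, 0, 0, 1], [0.2, 0, 0, 0, 0, 0, 1]],
])

```text
time_s: 19.25
tcp_pos: [0.3979, -0.016, 0.1969]
eef_rot: [[0.636, 0.772, -0.003], [0.772, -0.636, 0.0], [-0.002, -0.003, -1.0]]
force: [-1.0, 0.2, -1.7]
opening: 0.0541
grip_force: 63.8
```

Emit:
jog_arm([
  [[0.2, 0, 0, 0, 0, 0, 1], [0.2, 0, 0, 0, 0, 0, 1], [0.2, 0, 0, 0, 0, 0, 1], [0.2, 0, 0, 0, 0, 0, 1], [0.2, 0, 0, 0, 0, 0, 1], [0.2, 0, 0, 0, 0, 0, 1], [0.2, 0, 0, 0, 0, 0, 1], [0.2, 0, 0, 0, 0, 0, 1], [0.2, 0, 0, 0, 0, 0, 1], [0.2, 0, 0, 0, 0, 0, 1], [0.2, 0, 0, 0, 0, 0, 1], [0.2, 0, 0, 0, 0, 0, 1]],
])

```text
time_s: 20.45
tcp_pos: [0.3979, -0.016, 0.1969]
eef_rot: [[0.999, 0.043, -0.004], [0.043, -0.999, 0.0], [-0.004, -0.0, -1.0]]
force: [0.0, 1.0, -2.9]
opening: 0.0539
grip_force: 63.8
```

Run:
```python
from aim import *
p,R,w,b=aim(42);to(p+[0,0,.09],R)
```

```text
t 20.45 tcp [ 0.3979 -0.016   0.1969] open 0.0539 F [ 0.04  1.02 -2.88]
shift units (tool axes now) [0.34 0.15 0.84] turn units [  0.63 -10.44   1.65]
```

Emit:
jog_arm([
  [[0.2, 0, 0, 0, 0, 0, 0.86], [0.2, 0, 0, 0, 0, 0, 0.86], [0.2, 0, 0, 0, 0, -0.5, 0], [0.2, 0, 0, 0, 0, -1, 0], [0.2, 0, 0, 0, 0, -1, 0], [0.2, 0, 0, 0, 0, -1, 0], [0.2, 0, 0, 0, 0, -1, 0], [0.2, 0, 0, 0, 0, -1, 0], [0.2, 0, 0, 0, 0, -1, 0], [0.2, 0, 0, 0, 0, -1, 0], [0.2, 0, 0, 0, 0, -1, 0], [0.2, 0, 0, 0, 0, -1, 0]],
])

```text
time_s: 21.65
tcp_pos: [0.3984, -0.0161, 0.1976]
eef_rot: [[0.783, -0.074, -0.618], [-0.058, -0.997, 0.046], [-0.62, -0.0, -0.785]]
force: [0.1, 0.1, -2.0]
opening: 0.0535
grip_force: 63.8
```

Emit:
jog_arm([
  [[0.2, 0, 0, 0, 0, -1, 0], [0.2, 0, 0, 0, 0, 0, 0], [0.2, 0, 0, 0, 0, 0, 0]],
])

```text
time_s: 21.95
tcp_pos: [0.3987, -0.016, 0.1977]
eef_rot: [[0.74, -0.074, -0.668], [-0.055, -0.997, 0.05], [-0.67, -0.0, -0.742]]
force: [-0.5, 0.1, -2.0]
opening: 0.0538
grip_force: 63.8
```

Run:
```python
from aim import *
p,R,w,b=aim(42);to(p+[0,0,.05],R);to(p,R);check()
im=r.grab_frame("scene")[120:320,180:400,::-1];im=cv2.resize(im,(660,600),interpolation=cv2.INTER_CUBIC)
cv2.imwrite("pics/p5.png",cv2.convertScaleAbs(im,alpha=1.6,beta=10))
```

```text
t 21.95 tcp [ 0.3987 -0.016   0.1977] open 0.0538 F [-0.47  0.1  -1.99]
shift units (tool axes now) [1.89 0.11 1.62] turn units [0.03 0.02 0.04]
t 21.95 tcp [ 0.3987 -0.016   0.1977] open 0.0538 F [-0.47  0.1  -1.99]
shift units (tool axes now) [3.23 0.11 3.1 ] turn units [0.03 0.02 0.04]
window [ 0.4571 -0.0203  0.1852] dist 0.0892 miss y,z mm 3.1 107.2
```

View pics/p5.png

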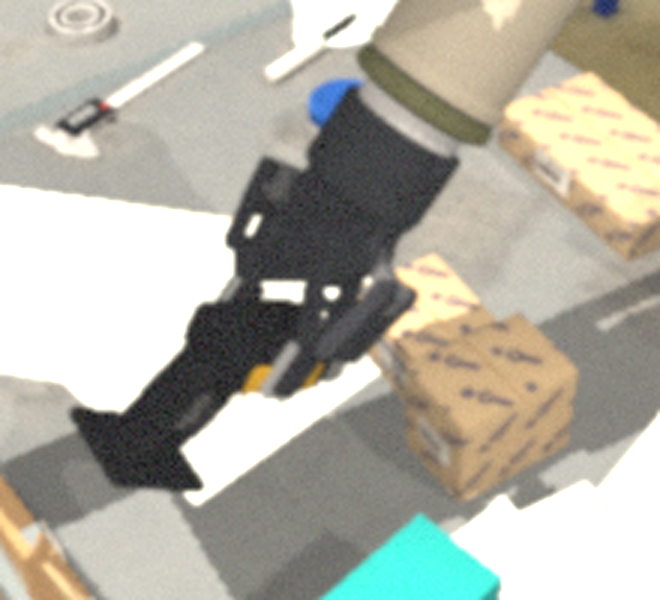

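Reader is held dipped, with foot corners at scene (204,257), (220,282) and (247,283). I'll compare those with the model.

Run:
```python
from aim import *
s=r.get_state();R=np.array(s['eef_rot'])
for x in(-.031,.031):
  for y in(-.01,.06): print(x,y,proj("scene",s['tcp_pos']+R@np.array([-.0042-y,-x,.0759])))
```

```text
-0.031 -0.01 [248.7 286.9]
-0.031 0.06 [218.  284.3]
0.031 -0.01 [232.5 264.5]
0.031 0.06 [202.  260.4]
```

Emit:
jog_arm([
  [[0.2, 0.3, 0, 0.3, 0, 0, 0], [0.2, 0.4, 0.03, 0.4, 0, 0, 0], [0.2, 0.4, 0.03, 0.4, 0, 0, 0], [0.2, 0.4, 0.03, 0.3, 0, 0, 0], [0.2, 0.4, 0.02, 0.3, 0, 0, 0], [0.2, 0, 0, 0, 0, 0, 0]],
])

```text
time_s: 22.6
tcp_pos: [0.4053, -0.019, 0.1337]
eef_rot: [[0.739, -0.074, -0.67], [-0.054, -0.997, 0.05], [-0.672, -0.0, -0.741]]
force: [-0.5, 0.5, -1.5]
opening: 0.0536
grip_force: 63.8
```

Foot corners agree within about 3 px. I'll check more accurately with image code before aiming finely.

Run:
```python
from aim import *
s=r.get_state();R=np.array(s['eef_rot'])
for n in("scene","top"):
    im=r.grab_frame(n);g=cv2.GaussianBlur(im.max(2),(3,3),0).astype(int)
    P={(x,y):proj(n,s['tcp_pos']+R@np.array([-.0042-y,-x,.0759])) for x in(-.031,.031) for y in(-.01,.06)}
    print(n,P)
    # edge offset across outward directions of foot edges
    C=np.mean(list(P.values()),0)
    for k1,k2 in(((-.031,-.01),(-.031,.06)),((-.031,.06),(.031,.06)),((.031,.06),(.031,-.01)),((-.031,-.01),(.031,-.01))):
        a,b=P[k1],P[k2];t=(b-a)/np.linalg.norm(b-a);nn=np.array([-t[1],t[0]]);nn*=np.sign(nn@((a+b)/2-C))
        for f in(.3,.5,.7):
            m=a+(b-a)*f
            print(k1,k2,f,nn.round(2),[int(cv2.remap(g.astype(np.float32),np.float32([[m[0]+nn[0]*q]]),np.float32([[m[1]+nn[1]*q]]),1)[0,0]) for q in range(-8,9,1)])
```

```text
scene {(-0.031, -0.01): array([255.8, 306.8]), (-0.031, 0.06): array([227.5, 305.6]), (0.031, -0.01): array([240.3, 284.8]), (0.031, 0.06): array([212.1, 282.2])}
(-0.031, -0.01) (-0.031, 0.06) 0.3 [-0.04  1.  ] [24, 24, 25, 29, 45, 72, 100, 116, 122, 123, 124, 124, 125, 124, 124, 124, 124]
(-0.031, -0.01) (-0.031, 0.06) 0.5 [-0.04  1.  ] [24, 25, 28, 34, 51, 78, 107, 121, 126, 126, 126, 125, 125, 124, 123, 123, 124]
(-0.031, -0.01) (-0.031, 0.06) 0.7 [-0.04  1.  ] [30, 30, 30, 30, 43, 73, 102, 119, 124, 125, 126, 126, 126, 126, 126, 126, 125]
(-0.031, 0.06) (0.031, 0.06) 0.3 [-0.84  0.55] [31, 31, 31, 33, 35, 40, 55, 78, 99, 110, 112, 113, 112, 112, 113, 113, 113]
(-0.031, 0.06) (0.031, 0.06) 0.5 [-0.84  0.55] [30, 29, 28, 29, 33, 42, 60, 83, 101, 110, 112, 113, 113, 113, 112, 112, 112]
(-0.031, 0.06) (0.031, 0.06) 0.7 [-0.84  0.55] [30, 29, 30, 32, 34, 43, 61, 83, 100, 107, 109, 109, 108, 109, 110, 111, 112]
(0.031, 0.06) (0.031, -0.01) 0.3 [ 0.09 -1.  ] [71, 57, 45, 37, 34, 33, 31, 30, 30, 30, 29, 30, 32, 39, 51, 62, 67]
(0.031, 0.06) (0.031, -0.01) 0.5 [ 0.09 -1.  ] [29, 29, 27, 
[... 1595 characters left out ...]
149, 149, 149, 149, 149, 149]
(0.031, 0.06) (0.031, -0.01) 0.5 [-1.   -0.07] [149, 149, 149, 149, 149, 149, 149, 149, 149, 149, 149, 149, 149, 148, 148, 148, 148]
(0.031, 0.06) (0.031, -0.01) 0.7 [-1.   -0.07] [148, 148, 149, 149, 149, 148, 148, 149, 149, 149, 149, 149, 149, 149, 149, 148, 149]
(-0.031, -0.01) (0.031, -0.01) 0.3 [ 0.07 -1.  ] [149, 149, 149, 149, 149, 149, 149, 149, 149, 149, 149, 149, 149, 149, 149, 149, 149]
(-0.031, -0.01) (0.031, -0.01) 0.5 [ 0.07 -1.  ] [149, 149, 149, 149, 149, 149, 149, 149, 149, 149, 149, 149, 149, 149, 149, 149, 149]
(-0.031, -0.01) (0.031, -0.01) 0.7 [ 0.07 -1.  ] [149, 149, 149, 149, 149, 149, 149, 149, 149, 149, 149, 149, 149, 149, 149, 149, 149]
```

The foot sits about 2.5 px higher in the image than the model, so I shift the window estimate by about half of that (3 mm) and finish the aim.

```bash
sed -i 's/^W=.*/W=np.array([.0503,0,-.033])/' aim.py
python3 - <<'E'
from aim import *
p,R,w,b=aim(42);print(p.round(4));to(p,R);check()
E
```

```text
[ 0.4056 -0.0192  0.0827]
t 22.7 tcp [ 0.406  -0.019   0.1355] open 0.0539 F [ 0.73  0.49 -1.96]
shift units (tool axes now) [1.4  0.01 1.58] turn units [0.03 0.02 0.04]
window [ 0.4653 -0.0234  0.1263] dist 0.0796 miss y,z mm 0.6 52.8
```

Emit:
jog_arm([
  [[0.2, 0.3, 0, 0.35, 0, 0, 0], [0.2, 0.4, 0.01, 0.45, 0, 0, 0], [0.2, 0.4, 0, 0.45, 0, 0, 0.04], [0.2, 0.2, 0, 0.23, 0, 0, 0], [0.2, 0.1, 0, 0.1, 0, 0, 0], [0.2, 0, 0, 0, 0, 0, 0], [0.2, 0, 0, 0, 0, 0, 0]],
])

```text
time_s: 23.4
tcp_pos: [0.406, -0.0193, 0.0833]
eef_rot: [[0.741, -0.076, -0.667], [-0.057, -0.997, 0.049], [-0.669, 0.002, -0.743]]
force: [0.9, 0.1, -1.0]
opening: 0.0537
grip_force: 63.8
```

Run:
```python
from aim import *
p,R,w,b=aim(42);to(p,R);check()
```

```text
t 23.4 tcp [ 0.406  -0.0193  0.0833] open 0.0537 F [ 0.92  0.1  -1.  ]
shift units (tool axes now) [ 0.01 -0.    0.03] turn units [ 0.03 -0.   -0.  ]
window [ 0.4653 -0.0238  0.0742] dist 0.0796 miss y,z mm -0.0 0.9
```

On target. Hold still for 1.8 s.

Emit:
jog_arm([
  [[0.2, 0, 0, 0, 0, 0, 0], [0.2, 0, 0, 0, 0, 0, 0], [0.2, 0, 0, 0, 0, 0, 0], [0.2, 0, 0, 0, 0, 0, 0], [0.2, 0, 0, 0, 0, 0, 0], [0.2, 0, 0, 0, 0, 0, 0], [0.2, 0, 0, 0, 0, 0, 0], [0.2, 0, 0, 0, 0, 0, 0], [0.2, 0, 0, 0, 0, 0, 0]],
])

```text
time_s: 24.3
tcp_pos: [0.4057, -0.0193, 0.083]
eef_rot: [[0.741, -0.076, -0.667], [-0.057, -0.997, 0.049], [-0.669, 0.002, -0.743]]
force: [0.2, -0.1, -2.4]
opening: 0.0543
grip_force: 63.8
```

Emit:
jog_arm([
  [[0.2, 0, 0, 0, 0, 0, 0], [0.2, 0, 0, 0, 0, 0, 0], [0.2, 0, 0, 0, 0, 0, 0], [0.2, 0, 0, 0, 0, 0, 0], [0.2, 0, 0, 0, 0, 0, 0], [0.2, 0, 0, 0, 0, 0, 0], [0.2, 0, 0, 0, 0, 0, 0], [0.2, 0, 0, 0, 0, 0, 0], [0.2, 0, 0, 0, 0, 0, 0]],
])

```text
time_s: 25.2
tcp_pos: [0.4057, -0.0193, 0.083]
eef_rot: [[0.741, -0.076, -0.667], [-0.057, -0.997, 0.049], [-0.669, 0.002, -0.743]]
force: [-0.4, -0.0, -3.2]
opening: 0.054
grip_force: 63.8
```

Emit:
jog_arm([
  [[0.2, -0.3, 0, -0.3, 0, 0, 0], [0.2, -0.6, 0, -0.65, 0, 0, 0], [0.2, -0.7, 0, -0.75, 0, 0, 0], [0.2, -0.7, 0, -0.75, 0, 0, 0], [0.2, -0.6, 0, -0.65, 0, 0, 0], [0.2, 0, 0, 0, 0, 0.5, 0], [0.2, 0, 0, 0, 0, 1, 0], [0.2, 0, 0, 0, 0, 1, 0], [0.2, 0, 0, 0, 0, 1, 0], [0.2, 0, 0, 0, 0, 1, 0], [0.2, 0, 0, 0, 0, 1, 0], [0.2, 0, 0, 0, 0, 1, 0]],
])

```text
time_s: 26.4
tcp_pos: [0.4037, -0.0189, 0.1901]
eef_rot: [[0.959, -0.076, -0.272], [-0.073, -0.997, 0.019], [-0.272, 0.002, -0.962]]
force: [0.3, 0.1, -1.6]
opening: 0.0538
grip_force: 63.8
```

Emit:
jog_arm([
  [[0.2, 0, 0, 0, 0, 1, 0], [0.2, 0, 0, 0, 0, 1, 0], [0.2, 0, 0, 0, 0, 1, 0], [0.2, 0, 0, 0, 0, 1, 0], [0.2, 0, 0, 0, 0, 0, -0.5], [0.2, 0, 0, 0, 0, 0, -1], [0.2, 0, 0, 0, 0, 0, -1], [0.2, 0, 0, 0, 0, 0, -1], [0.2, 0, 0, 0, 0, 0, -1], [0.2, 0, 0, 0, 0, 0, -1], [0.2, 0, 0, 0, 0, 0, -1], [0.2, 0, 0, 0, 0, 0, -1]],
])

```text
time_s: 27.6
tcp_pos: [0.4032, -0.0189, 0.1897]
eef_rot: [[0.9, 0.436, -0.0], [0.436, -0.9, -0.002], [-0.001, 0.001, -1.0]]
force: [0.5, 0.1, -2.5]
opening: 0.0542
grip_force: 63.7
```

Emit:
jog_arm([
  [[0.2, 0, 0, 0, 0, 0, -1], [0.2, 0, 0, 0, 0, 0, -1], [0.2, 0, 0, 0, 0, 0, -1], [0.2, 0, 0, 0, 0, 0, -1], [0.2, 0, 0, 0, 0, 0, -1], [0.2, 0, 0, 0, 0, 0, -1], [0.2, 0, 0, 0, 0, 0, -1], [0.2, 0, 0, 0, 0, 0, -1], [0.2, 0, 0, 0, 0, 0, -1], [0.2, 0, 0, 0, 0, 0, -1], [0.2, 0, 0, 0, 0, 0, -1], [0.2, 0, 0, 0, 0, 0, -1]],
])

```text
time_s: 28.8
tcp_pos: [0.4032, -0.0189, 0.1897]
eef_rot: [[0.278, 0.96, -0.001], [0.96, -0.278, -0.002], [-0.002, 0.0, -1.0]]
force: [-0.1, 0.5, -2.3]
opening: 0.0538
grip_force: 63.7
```

Run:
```python
from h import *
R=np.array([[0,1,0],[1,0,0],[0,0,-1.]])
to([.4748,.3112,.20],R)
```

```text
t 28.8 tcp [ 0.4032 -0.0189  0.1897] open 0.0538 F [-0.1   0.53 -2.35]
shift units (tool axes now) [13.48 -0.93 -0.44] turn units [-0.    0.03 -4.04]
```

Emit:
jog_arm([
  [[0.2, 0, 0, 0, 0, 0, -1], [0.2, 0, 0, 0, 0, 0, -1], [0.2, 0, 0, 0, 0, 0, -1], [0.2, 0, 0, 0, 0, 0, -1], [0.2, 0.5, 0.1, 0, 0, 0, 0], [0.2, 0.95, 0.2, 0, 0, 0, 0], [0.2, 0.95, 0.2, 0, 0, 0, 0], [0.2, 0.95, 0.2, 0, 0, 0, 0], [0.2, 0.95, 0.2, 0, 0, 0, 0], [0.2, 0.95, 0.2, 0, 0, 0, 0], [0.2, 0.95, 0.2, 0, 0, 0, 0], [0.2, 0.95, 0.2, 0, 0, 0, 0]],
])

```text
time_s: 30.0
tcp_pos: [0.4419, 0.1605, 0.1894]
eef_rot: [[0.006, 1.0, -0.0], [1.0, -0.006, -0.002], [-0.002, -0.0, -1.0]]
force: [0.1, 0.4, -2.2]
opening: 0.0544
grip_force: 63.7
```

Emit:
jog_arm([
  [[0.2, 0.95, 0.2, 0, 0, 0, 0], [0.2, 0.95, 0.2, 0, 0, 0, 0], [0.2, 0.95, 0.2, 0, 0, 0, 0], [0.2, 0.95, 0.2, 0, 0, 0, 0], [0.2, 0.95, 0.2, 0, 0, 0, 0], [0.2, 0.95, 0.2, 0, 0, 0, 0], [0.2, 0.4, 0.16, 0, 0, 0, 0], [0.2, 0, 0, 0, 0, 0, 0], [0.2, 0, 0, 0, 0, 0, 0]],
])

```text
time_s: 30.9
tcp_pos: [0.4769, 0.3112, 0.1885]
eef_rot: [[0.006, 1.0, -0.001], [1.0, -0.006, -0.003], [-0.003, -0.001, -1.0]]
force: [-0.7, -0.4, -3.1]
opening: 0.0541
grip_force: 63.8
```

Run:
```python
from h import *
R=np.array([[0,1,0],[1,0,0],[0,0,-1.]])
to([.4748,.3112,.084],R)
```

```text
t 30.9 tcp [0.4769 0.3112 0.1885] open 0.0541 F [-0.71 -0.36 -3.06]
shift units (tool axes now) [ 0.01 -0.08  4.18] turn units [-0.01  0.04 -0.08]
```

Lower to just above the table, then creep down until touch.

Emit:
jog_arm([
  [[0.2, 0, -0.08, 0.6, 0, 0, 0], [0.2, 0, 0, 0.9, 0, 0, 0], [0.2, 0, 0, 0.9, 0, 0, 0], [0.2, 0, 0, 0.9, 0, 0, 0], [0.2, 0, 0, 0.6, 0, 0, 0], [0.2, 0, 0, 0.28, 0, 0, 0], [0.2, 0, 0, 0, 0, 0, 0]],
])

```text
time_s: 31.6
tcp_pos: [0.4744, 0.3109, 0.0827]
eef_rot: [[0.006, 1.0, -0.002], [1.0, -0.006, -0.003], [-0.003, -0.002, -1.0]]
force: [0.6, 0.0, -2.0]
opening: 0.0538
grip_force: 63.7
```

Emit:
jog_arm([
  [[0.2, 0, 0, 0.08, 0, 0, 0], [0.2, 0, 0, 0.08, 0, 0, 0], [0.2, 0, 0, 0.06, 0, 0, 0], [0.2, 0, 0, 0, 0, 0, 0]],
])

```text
time_s: 32.0
tcp_pos: [0.4754, 0.3118, 0.0788]
eef_rot: [[0.006, 1.0, 0.0], [1.0, -0.006, -0.002], [-0.002, 0.0, -1.0]]
force: [-0.2, -0.5, -1.3]
opening: 0.0542
grip_force: 63.7
```

Emit:
jog_arm([
  [[0.2, 0, 0, 0.05, 0, 0, 0], [0.2, 0, 0, 0.04, 0, 0, 0], [0.2, 0, 0, 0, 0, 0, 0]],
])

```text
time_s: 32.3
tcp_pos: [0.4752, 0.3117, 0.0762]
eef_rot: [[0.006, 1.0, 0.0], [1.0, -0.006, -0.002], [-0.002, 0.0, -1.0]]
force: [0.6, -0.3, -2.2]
opening: 0.0542
grip_force: 63.7
```

Emit:
jog_arm([
  [[0.2, 0, 0, 0.04, 0, 0, 0], [0.2, 0, 0, 0.02, 0, 0, 0], [0.2, 0, 0, 0, 0, 0, 0]],
])

```text
time_s: 32.6
tcp_pos: [0.4753, 0.3122, 0.076]
eef_rot: [[0.006, 1.0, 0.0], [1.0, -0.006, -0.001], [-0.001, 0.0, -1.0]]
force: [-3.8, -0.9, 7.3]
opening: 0.054
grip_force: 64.7
```

Emit:
jog_arm([
  [[0.2, 0, 0, 0.04, 0, 0, 0], [0.2, 0, 0, 0.02, 0, 0, 0], [0.2, 0, 0, 0, 0, 0, 0]],
])

```text
time_s: 32.9
tcp_pos: [0.4755, 0.3126, 0.0759]
eef_rot: [[0.006, 1.0, 0.001], [1.0, -0.006, -0.0], [-0.0, 0.001, -1.0]]
force: [-8.8, -0.9, 17.6]
opening: 0.0542
grip_force: 65.9
```

The foot is down: contact at TCP z = 0.076, the same as when gripped. Relieve the pressure, open and retreat upward.

Emit:
jog_arm([
  [[0.2, 0, 0, -0.05, 0, 0, 0], [0.2, 0, 0, -0.02, 0, 0, 0], [0.2, 0, 0, 0, 0, 0, 0]],
])

```text
time_s: 33.2
tcp_pos: [0.4754, 0.3121, 0.076]
eef_rot: [[0.006, 1.0, 0.0], [1.0, -0.006, -0.001], [-0.001, 0.0, -1.0]]
force: [-4.6, -0.2, 7.2]
opening: 0.0543
grip_force: 64.8
```

Emit:
jog_arm([
  [[-0.4, 0, 0, 0, 0, 0, 0], [-0.7, 0, 0, 0, 0, 0, 0], [-1, 0, 0, 0, 0, 0, 0], [-1, 0, 0, 0, 0, 0, 0], [-1, 0, 0, 0, 0, 0, 0], [-1, 0, 0, 0, 0, 0, 0]],
])

```text
time_s: 33.8
tcp_pos: [0.4752, 0.3117, 0.075]
eef_rot: [[0.006, 1.0, -0.0], [1.0, -0.006, -0.002], [-0.002, -0.0, -1.0]]
force: [0.3, 0.2, 0.0]
opening: 0.0855
grip_force: 0.0
```

Emit:
jog_arm([
  [[-1, 0, 0, -0.3, 0, 0, 0], [-1, 0, 0, -0.7, 0, 0, 0], [-1, 0, 0, -1, 0, 0, 0], [-1, 0, 0, -1, 0, 0, 0], [-1, 0, 0, -1, 0, 0, 0], [-1, 0, 0, -1, 0, 0, 0], [-1, 0, 0, -1, 0, 0, 0], [-1, -1, 0, 0, 0, 0, 0], [-1, -1, 0, 0, 0, 0, 0], [-1, 0, 0, 0, 0, 0, 0]],
])

```text
time_s: 34.8
tcp_pos: [0.4753, 0.2599, 0.2261]
eef_rot: [[0.008, 1.0, 0.001], [1.0, -0.008, -0.002], [-0.002, 0.001, -1.0]]
force: [0.1, 0.7, 0.3]
opening: 0.0855
grip_force: 0.0
```

Run:
```python
from h import *
im=r.grab_frame("scene");to([0,0,0])
old=cv2.imread("pics/scene0.png")[:,:,::-1]
d=cv2.absdiff(cv2.GaussianBlur(im,(5,5),0),cv2.GaussianBlur(old,(5,5),0)).max(2)
def rd(z,x,y): return round(float(d[y-12:y+12,x-12:x+12].mean()),1)
for n,p in dict(reader=(213,185),foot=(222,212),small=(280,195),carton=(320,225),turq=(316,328),tub=(295,160),mount=(476,330),tens=(385,390),empty=(250,250)).items(): print(n,rd(0,*p))
```

```text
t 34.85 tcp [0.4752 0.2611 0.2259] open 0.0854 F [0.36 0.89 0.08]
shift units (tool axes now) [-10.57 -18.93   9.04] turn units 
reader 3.0
foot 5.7
small 3.8
carton 3.4
turq 2.6
tub 12.1
mount 1.8
tens 2.6
empty 3.6
```

The reader stands where it started and the carton and bystanders look unchanged. The tub reading of 12 is most likely the arm's shadow, as nothing came near the tub.

```bash
python3 -c "
from station import r
print(r.hand_in())"
```

```text
the job is handed in; nothing more can be done
None
```

I handed the job in at about 35 s: the pack is flush against the carton with no visible shift of the carton, and I held the reader's beam within about 3 mm of the label's middle, 8 cm away, for 1.8 s. The reader then went back upright where it stood. I chose it by its size because its nose pointed to the left (+y), not away from the robot as the task describes.

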